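# Set and close the quick-release clamp on the chopping board

### The arm

A 6-joint arm with a two-finger parallel gripper is mounted at the origin on the work surface; the furniture and walls round the work are solid. World frame = base frame: x ahead of the robot, y to its left, z up, the work surface at z = 0. Lengths are in m, angles in rad, forces in N, time in s.
With the tool pointing down it reaches from about 0.35 to 0.775 m from the base axis. Payload 5.5 kg.
Tool frame: the origin (TCP) lies on the centre line of the jaws, within the pads' length; the fingertips stand 11 mm ahead of it and the grasp point (between the pads) lies 8 mm behind it (env.tip_reach is the distance from the TCP to the fingertips, in m); z points along the fingers, x is the direction in which the jaws open and shut, and the axes are right-handed (so a half turn about z gives the same grasp; the last joint's range is limited). The gripper opens to 85 mm and grips with 20 to 120 N. Pads are 22 mm wide; open, the fingers measure 114 mm over their backs; the gripper's body (76 mm by 85 mm) begins 54 mm behind the grasp point. The pads swing forward as they close: fully open they stand 13 mm farther back than shut.
Start: joints at [1.152, 0.313, 0.046, 1.304, 0, 1.431], TCP at [0.158, 0.553, 0.242] pointing down, gripper open.
Joint ranges: [-2.76, 2.76], [-0.86, 1.69], [-1.03, 1.26], [-2.2, 2.34], [-1.47, 1.5], [-3.14, 3.14]. Speed limits (rad/s): [2.57, 2.57, 3.14, 3.14, 3.14, 3.14].

### API

Orientations are given as a unit quaternion [w, x, y, z].
In Python, from workcell import env gives the robot as it stands.
- The arm moves only by the tool carry_out, never from a script. Its argument "moves" is one flat list of numbers, 7 for each row, row after row: the gripper command: -1 is shut, 1 is fully open, values between are in proportion, then the shift along the tool's x, y, z in m, then the turn, a rotation vector about the tool's x, y, z in degrees. A call has exactly 5 rows; each row shifts and turns the pose as measured when the row begins, along the tool's axes as they then stand; what a row does not reach is not made up. A row lasts 1/8 s, in which the tool goes at most 62.5 mm and 10.7 degrees, less where a joint would pass 70% of its speed; a pose out of reach is approached as far as the arm can. A call is refused whole if a number of a shift passes 0.0625 or a number of a turn 10.7, either way. A call with a gripper value outside its range is refused whole. The fingers move at their own pace and stop on an object; "squeeze" is the grip in N (left out, the last holds). Time passes only in rows, so rows that do not move let the fingers close, or fill a call up. It gives the time, the measured TCP pose, the force and the opening at its end, in the units of the state.
- env.get_state(): the state, without advancing time (a new reading comes with each control period).
- env.read_camera(name): name is "scene" or "top"; returns the picture (420x560x3 uint8, red, green, blue); there is no depth.
- env.calibration(name): a dict with "camera_matrix" (3x3 intrinsics, pixels), "k1" (the pictures are not rectified: a ray, as slopes to the right and down, at radius r is drawn at 1 + k1 r^2 times it, then the intrinsics apply), "rvec" (rotation vector, rad) and "tvec" (3), from world to camera coordinates, as OpenCV has them. Camera axes: x right, y down, z forward; pixel columns grow to the right and rows downward; lengths in m; the calibration is good to about 2 mm. A picture is of the moment at which its call begins. calibration takes no time and is no camera call.
- env.hand_in(): hands the job in, once; it reports no verdict.
The state is a dict: "clock": time; "joint_pos": joint angles; "qvel": joint speeds; "tau": joint torques, N m; "tcp_pos": TCP position; "orientation": TCP orientation; "wrist_force": force on the tool from outside, world axes, zero at the start; "ft_torque": the same for the moment, N m; "finger_gap": finger opening in m.
Only numpy, scipy, OpenCV 4.12 (cv2) and the standard library are available. Lean on these libraries where they do the work, as an engineer would, in place of code of your own. Each camera call takes 0.05 s, during which the arm holds its last target. There are 200 camera calls.

### The job

Clamp the chopping board fast with its quick-release clamp: screw the round adjuster nut down (clockwise from above), trying the cam lever by feel, until the lever first meets resistance about midway through its swing, then press the lever over until it is fully closed and let go. Do not force the lever against a clamp that is set too tight, and leave the jar, the tin and the mill where they stand.

Things in the scene. Friction and masses are not known exactly. Their poses are not given: they have to be found in the camera images.
- board_clamp: Fixed clamp frame: steel base plate 60x250 mm, two uprights 90 mm high, a bracket under the nut; between the uprights a grey metal crossbar (36x206x14 mm, top 82 mm above the worktop as built, nut backed off) over a wooden board. Origin: centre of its underside, on the worktop. Own +y: along the crossbar to the nut's end; own +x: the way the lever's free end goes as it closes.
- chopping_board: Fixed wooden board 220 x 190 x 16 mm under the clamp, top 24 mm above the worktop. Origin: centre of its underside, 8 mm above the clamp's origin.
- press_bar: Steel bar 30x190x12 mm under the crossbar, rubber foot (32 mm across) below. Origin: its centre. Turning the nut clockwise lowers crossbar, lever and this bar; closing the lever lowers this bar too; the travels add. The sprung foot pushes on the board with about 25 N per mm pressed in (about 100 N when well set and closed). It is worn by an unknown 0 to 7 mm, so the bite can only be felt.
- nut_grip (a point): Round knurled steel adjuster nut: point on its upright axis at grip height, 114 mm above the worktop, at own (0, 70) mm of the clamp. Nut 50 mm across, 94 to 120 mm high, 12 mm stud end 8 mm higher; keeps its height. Clockwise from above tightens, 20 mm a turn; friction about 0.6 N m; stays where left. Starts loose; the right setting is at least 0.9, at most 3.6 rad clockwise of the start.
- lever_pivot (a point): Lever axis: level, along own y, at own (0, -70) mm, 114 mm high with the nut backed off, lower as the nut tightens. Cam travel in mm at lever angle a: 18*cos(1.42 - a) - 7 (free play below 0.25): 5.3 at 0.6, 7.5 at 0.79, 10.1 at 1.1, highest (11) at 1.42; beyond that over centre, it snaps home. Near midway, 0.34 rad more of nut brings the first resistance 0.1 rad earlier.
- lever_end (a point): Middle of the lever's black end grip, 85 mm from the pivot axis. Lever: flat bar reaching 100 mm from the pivot, 20 mm wide (own y), 10 mm thick; end grip 30 mm long, 26 mm wide, 12 mm thick. Before the foot meets the board it moves almost freely (about 1 N here); then resistance rises about 3 N per 0.1 rad near midway.
- cam_lever (a joint): Lever angle, rad: 0 open, upright; turns about the clamp's own +y, over towards own +x; 1.57 fully closed, level, on its stop. Midway 0.79. Well set it needs about 6 N at its end at most (near 1.0 to 1.1), then eases and stays closed; let go earlier, it springs back towards where it first met resistance. If it goes past 1.1 with hardly any rise of force, the nut is still too loose.
- spice_jar: Spice jar with a red cap, 46 mm across, 109 mm tall, standing on the worktop beside the lever's end of the clamp. Origin: centre of its underside.
- tin: Closed food tin, 58 mm across, 72 mm tall, on the worktop beside the nut's end of the clamp. Origin: centre of its underside.
- salt_mill: Small salt shaker (mill) with a grey cap, 44 mm across, 90 mm tall, on the worktop beside the nut's end of the clamp. Origin: centre of its underside.

How it is judged:
On the way, in this order (a step that is already met when the one before it is completed fails the run):
1. the lever, still in the middle of its swing (below 1.08 rad), presses the foot on the board with more than 10 N (value of joint cam_lever below 1.08 rad and contact force between press_bar and chopping_board above 10 N), for 0.04 s.
2. the lever is fully closed (value of joint cam_lever above 1.48 rad), for 0.2 s.
At the end, for the whole second after the job is handed in: The lever is fully closed (beyond 1.48 rad of 1.57) and at rest, and the foot holds the board with 63 to 145 N, which is what a first resistance at 0.79 rad, give or take about 0.13 rad, leads to (value of joint cam_lever above 1.48 rad and velocity of joint cam_lever below 0.05 rad/s and contact force between press_bar and chopping_board between 63 and 145 N); the robot touches nothing.
It fails at once if the clamp is forced when set too tight: the foot presses on the board with more than 180 N (contact force between press_bar and chopping_board above 180 N).
It fails at once if the jar, the tin or the mill is moved more than 30 mm or tipped (distance of any of spice_jar, tin, salt_mill from where it was at the start of the episode above 0.03 m or angle between any of spice_jar, tin, salt_mill's own z axis and vertical above 0.5 rad).
It also fails if it takes over 72 s, if anything falls off the work surface, if the arm or the gripper's body presses on something with over 40 N, if the wrist force passes 120 N, or if a joint passes its speed limit or range.

## Working session

There is one attempt and no reset: what is moved stays moved. The work goes in short steps, Python scripts to look and compute and a tool call to move; the robot and the scene stay as the last step left them, time stands still between calls to the robot, and variables do not carry over. Pictures are saved under pics/ and viewed, about 8 in all and at most 12, crops included, and the job is handed in when it is done.

Besides the shell and the picture viewer there is one more tool, called after "Call:" as name(argument=value, ...), one argument or row to a line, values as JSON. carry_out: Moves the arm, as the interface text tells. Its arguments: {"type":"object","properties":{"moves":{"type":"array"},"squeeze":{"type":"number"}},"required":["moves"]}

```bash
mkdir -p pics
cat > h.py <<'E'
import numpy as np, cv2
from workcell import env
from scipy.spatial.transform import Rotation as R
def snap(n,f):
    im=env.read_camera(n); cv2.imwrite(f'pics/{f}.png',cv2.cvtColor(im,cv2.COLOR_RGB2BGR)); return im
def ray(n,u,v):
    c=env.calibration(n);K=np.array(c['camera_matrix']);p=np.array([(u-K[0,2])/K[0,0],(v-K[1,2])/K[1,1]])
    q=p.copy()
    for _ in range(20): q=p/(1+c['k1']*(q@q))
    M=cv2.Rodrigues(np.array(c['rvec'],float))[0];t=np.array(c['tvec'],float).ravel()
    return -M.T@t, M.T@np.array([q[0],q[1],1])
def onz(n,u,v,z):
    o,d=ray(n,u,v);return o+d*(z-o[2])/d[2]
def proj(n,P):
    c=env.calibration(n);K=np.array(c['camera_matrix']);M=cv2.Rodrigues(np.array(c['rvec'],float))[0]
    q=M@np.array(P)+np.array(c['tvec'],float).ravel();s=q[:2]/q[2];s=s*(1+c['k1']*(s@s))
    return K[0,0]*s[0]+K[0,2],K[1,1]*s[1]+K[1,2]
def st():
    s=env.get_state();print('t',round(s['clock'],2),'tcp',np.round(s['tcp_pos'],4),'q',np.round(s['orientation'],3),'F',np.round(s['wrist_force'],2),'T',np.round(s['ft_torque'],2),'gap',round(float(s['finger_gap']),4));print('j',np.round(s['joint_pos'],3));return s
E
python3 - <<'E'
from h import *
snap('scene','s1');snap('top','t1');st()
for n in('scene','top'):print(n,ray(n,280,210))
E
```

```text
t 0.1 tcp [0.1581 0.5524 0.2415] q [ 0.     0.799  0.602 -0.001] F [-0.1  -0.52  0.16] T [ 0.05 -0.    0.04] gap 0.0855
j [1.152 0.314 0.045 1.304 0.    1.431]
scene (array([-0.10295014, -0.49490355,  0.75839792]), array([ 0.51338986,  0.57484848, -0.6376064 ]))
top (array([0.29508765, 0.10034403, 1.04623542]), array([ 0.14795266, -0.03333564, -0.98861075]))
```

View pics/s1.png

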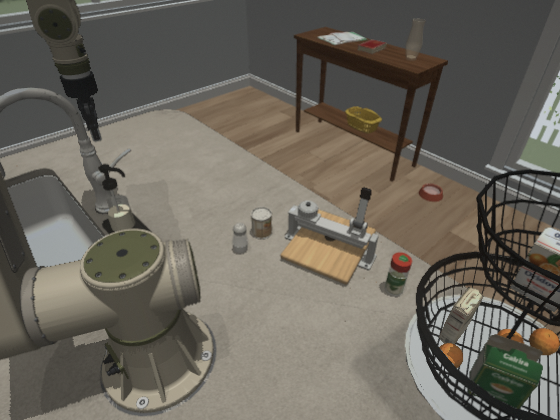

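View pics/t1.png

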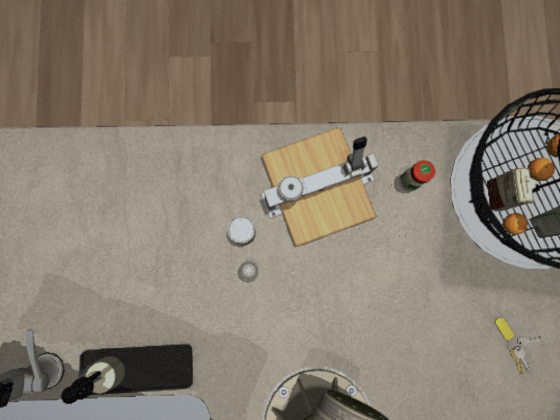

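The scene view shows the clamp with the nut near (309,207), the lever upright near (364,200), the jar at (399,272), and the tin and mill at (261,222) and (240,237). In the top view the nut is near (290,187), the lever tip near (361,142), the jar cap at (424,171), the tin at (241,231) and the mill at (248,271).

Run:
```python
from h import *
a=cv2.imread('pics/t1.png')[125:255,225:445];b=cv2.imread('pics/s1.png')[180:300,220:420]
a=cv2.resize(a,(660,390)[:2],interpolation=cv2.INTER_CUBIC)
b=cv2.resize(b,None,fx=4,fy=4,interpolation=cv2.INTER_CUBIC)
cv2.imwrite('pics/ct.png',cv2.resize(cv2.imread('pics/t1.png')[125:255,225:445],(792,468),interpolation=cv2.INTER_CUBIC));cv2.imwrite('pics/cs.png',b)
# board mask
im=cv2.imread('pics/t1.png');hsv=cv2.cvtColor(im,cv2.COLOR_BGR2HSV)
m=cv2.inRange(hsv,(8,80,120),(25,255,255));m[:125]=0;m[250:]=0;m[:,:255]=0;m[:,380:]=0
m=cv2.morphologyEx(m,cv2.MORPH_CLOSE,np.ones((3,3)))
pts=cv2.findNonZero(m);r=cv2.minAreaRect(pts);bx=cv2.boxPoints(r);print('board px',r)
W=np.array([onz('top',u,v,.024) for u,v in bx]);print(W.round(3),W.mean(0).round(3),[np.linalg.norm(W[i]-W[i-1]).round(3) for i in range(4)])
for n,u,v,z in [('nut',290,187,.124),('jar',424,171,.109),('tin',241,231,.072),('mill',249,271,.09),('levertop',361,141,.21)]:
  print(n,onz('top',u,v,z).round(3))
```

```text
board px ((318.3150634765625, 185.50686645507812), (99.01681518554688, 85.67411804199219), 69.44395446777344)
[[ 0.574  0.105  0.024]
 [ 0.64  -0.076  0.024]
 [ 0.429 -0.142  0.024]
 [ 0.367  0.034  0.024]] [ 0.503 -0.02   0.024] [np.float64(0.219), np.float64(0.193), np.float64(0.222), np.float64(0.187)]
nut [0.479 0.048 0.124]
jar [ 0.509 -0.225  0.109]
tin [0.399 0.149 0.072]
mill [0.316 0.133 0.09 ]
levertop [ 0.545 -0.079  0.21 ]
```

View pics/ct.png

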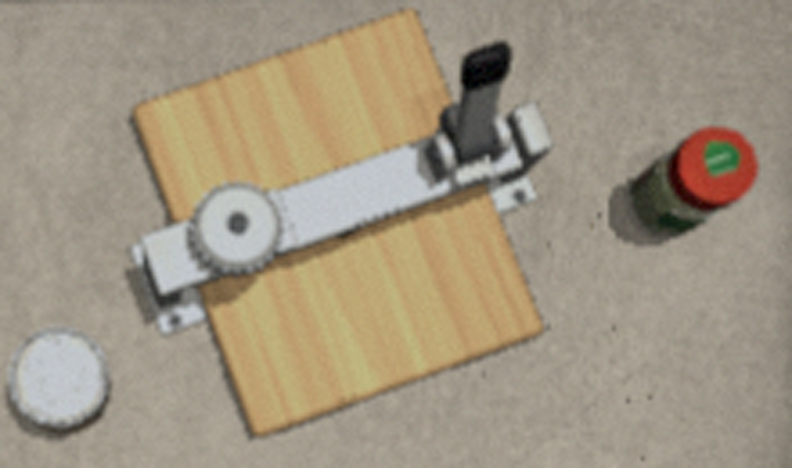

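View pics/cs.png

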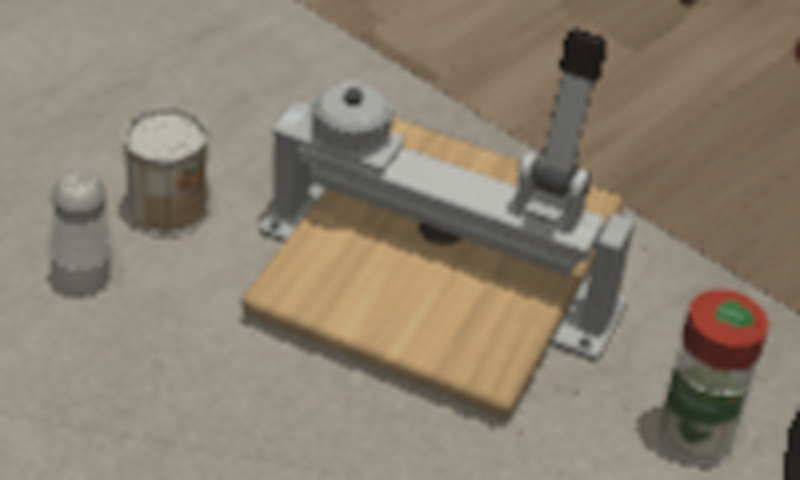

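```bash
cat >> h.py <<'E'
def plan(target,yaw,rows,calls=True):
    """print rows (tool frame, m/deg) for straight move to target TCP, tool-down yaw(deg)"""
    s=env.get_state();p=np.array(s['tcp_pos']);q=s['orientation'];Rm=R.from_quat([q[1],q[2],q[3],q[0]])
    c,n=np.cos(np.radians(yaw)),np.sin(np.radians(yaw))
    Rt=R.from_matrix(np.array([[c,n,0],[n,-c,0],[0,0,-1.]]))
    rv=(Rm.inv()*Rt).as_rotvec(degrees=True)
    print('total rv',rv.round(1),'d',(np.array(target)-p).round(4))
    return path([p+(np.array(target)-p)*(i+1)/rows for i in range(rows)],[rv/rows]*rows)
def path(P,rvs):
    s=env.get_state();p=np.array(s['tcp_pos']);q=s['orientation'];Rm=R.from_quat([q[1],q[2],q[3],q[0]])
    for t,rv in zip(P,rvs):
        d=Rm.inv().apply(np.array(t)-p);print(d.round(4),np.round(rv,2));p=np.array(t);Rm=Rm*R.from_rotvec(rv,degrees=True)
E
python3 - <<'E'
from h import *
s=env.get_state()
print(proj('top',s['tcp_pos']),proj('scene',s['tcp_pos']),proj('top',[.479,.047,.128]),proj('scene',[.479,.047,.128]),onz('top',30,350,.2))
# yaw ccw by 135 in 15 rows
p=s['tcp_pos'];T=np.array([.479,.047,.20])
path([p+(T-p)*(i+1)/15 for i in range(15)],[[0,0,-9]]*15)
E
```

```text
(np.float64(-19.615994975097294), np.float64(378.0108556203621)) (np.float64(95.29447089955448), np.float64(133.2679988484633)) (np.float64(290.71077440240117), np.float64(186.52248480941512)) (np.float64(307.993273876177), np.float64(202.64678446079358)) [0.19217781 0.4995228  0.2       ]
[-0.0265  0.0298  0.0028] [ 0  0 -9]
[-0.0308  0.0253  0.0028] [ 0  0 -9]
[-0.0344  0.0202  0.0028] [ 0  0 -9]
[-0.0372  0.0146  0.0028] [ 0  0 -9]
[-0.039   0.0086  0.0028] [ 0  0 -9]
[-0.0398  0.0024  0.0028] [ 0  0 -9]
[-0.0397 -0.0039  0.0028] [ 0  0 -9]
[-0.0386 -0.0101  0.0028] [ 0  0 -9]
[-0.0366 -0.016   0.0028] [ 0  0 -9]
[-0.0336 -0.0215  0.0028] [ 0  0 -9]
[-0.0298 -0.0265  0.0028] [ 0  0 -9]
[-0.0253 -0.0308  0.0028] [ 0  0 -9]
[-0.0202 -0.0344  0.0028] [ 0  0 -9]
[-0.0146 -0.0372  0.0028] [ 0  0 -9]
[-0.0086 -0.039   0.0028] [ 0  0 -9]
```

Call:
carry_out(
  moves=[1, 0, 0, -0.05, 0, 0, -9, 1, 0, 0, -0.05, 0, 0, -9, 1, -0.02, 0.036, -0.01, 0, 0, -9, 1, -0.026, 0.032, 0, 0, 0, -9, 1, -0.031, 0.027, 0, 0, 0, -9],
)

```text
clock: 0.72
tcp_pos: [0.2676, 0.4948, 0.3512]
orientation: [0.001, 0.494, 0.87, -0.005]
wrist_force: [-0.6, -0.4, -0.0]
finger_gap: 0.0857
```

Run:
```python
from h import *
s=st()
p=s['tcp_pos'];T=np.array([.479,.047,.20])
path([p+(T-p)*(i+1)/10 for i in range(10)],[[0,0,-9]]*10)
```

```text
t 0.72 tcp [0.2676 0.4948 0.3512] q [ 0.001  0.494  0.87  -0.005] F [-0.56 -0.36 -0.05] T [-0.03 -0.01 -0.07] gap 0.0857
j [ 0.933  0.295  0.285  1.57  -0.002  0.395]
[-0.0492 -0.0047  0.0154] [ 0  0 -9]
[-0.0479 -0.0123  0.0154] [ 0  0 -9]
[-0.0453 -0.0197  0.0154] [ 0  0 -9]
[-0.0417 -0.0265  0.0154] [ 0  0 -9]
[-0.037  -0.0327  0.0154] [ 0  0 -9]
[-0.0315 -0.0381  0.0154] [ 0  0 -9]
[-0.0251 -0.0426  0.0154] [ 0  0 -9]
[-0.0181 -0.046   0.0154] [ 0  0 -9]
[-0.0107 -0.0482  0.0154] [ 0  0 -9]
[-0.0031 -0.0493  0.0154] [ 0  0 -9]
```

Call:
carry_out(
  moves=[1, -0.049, -0.005, 0.01, 0, 0, -9, 1, -0.048, -0.012, 0.015, 0, 0, -9, 1, -0.045, -0.02, 0.015, 0, 0, -9, 1, -0.042, -0.026, 0.015, 0, 0, -9, 1, -0.037, -0.033, 0.015, 0, 0, -9],
)

```text
clock: 1.35
tcp_pos: [0.3796, 0.2667, 0.2789]
orientation: [-0.001, 0.109, 0.994, -0.005]
wrist_force: [0.2, 0.4, -0.0]
finger_gap: 0.0852
```

Run:
```python
from h import *
s=st()
p=s['tcp_pos'];T=np.array([.479,.047,.18])
path([p+(T-p)*(i+1)/6 for i in range(6)],[[0,0,-10]]*6)
```

```text
t 1.35 tcp [0.3796 0.2667 0.2789] q [-0.001  0.109  0.994 -0.005] F [ 0.15  0.38 -0.02] T [ 0.02 -0.05  0.02] gap 0.0852
j [ 0.443  0.095 -0.139  1.344 -0.006 -0.909]
[-0.0241 -0.032   0.0167] [  0   0 -10]
[-0.0182 -0.0357  0.0167] [  0   0 -10]
[-0.0118 -0.0383  0.0167] [  0   0 -10]
[-0.0049 -0.0398  0.0167] [  0   0 -10]
[ 0.0021 -0.04    0.0167] [  0   0 -10]
[ 0.009  -0.0391  0.0167] [  0   0 -10]
```

Call:
carry_out(
  moves=[1, -0.026, -0.035, 0.017, 0, 0, -10, 1, -0.02, -0.04, 0.017, 0, 0, -10, 1, -0.013, -0.044, 0.017, 0, 0, -10, 1, -0.005, -0.048, 0.015, 0, 0, -10, 1, 0.003, -0.048, 0.015, 0, 0, -10],
)

```text
clock: 1.98
tcp_pos: [0.4721, 0.0532, 0.1975]
orientation: [-0.004, -0.324, 0.946, -0.003]
wrist_force: [0.8, 0.8, 0.0]
finger_gap: 0.0856
```

Run:
```python
from h import *
s=st()
plan([.479,.047,.19],222,5)
```

```text
t 1.98 tcp [0.4721 0.0532 0.1975] q [-0.004 -0.324  0.946 -0.003] F [0.77 0.77 0.04] T [ 0.06 -0.03 -0.01] gap 0.0856
j [-0.051  0.145 -0.282  1.149 -0.009 -2.283]
total rv [-0.2 -0.6 -4.1] d [ 0.0069 -0.0062 -0.0075]
[-0.0003 -0.0018  0.0015] [-0.04 -0.11 -0.83]
[-0.0003 -0.0018  0.0015] [-0.04 -0.11 -0.83]
[-0.0003 -0.0018  0.0015] [-0.04 -0.11 -0.83]
[-0.0003 -0.0018  0.0015] [-0.04 -0.11 -0.83]
[-0.0002 -0.0018  0.0015] [-0.04 -0.11 -0.83]
```

Call:
carry_out(
  moves=[1, 0, -0.004, 0.01, 0, 0, 0, 1, 0, -0.003, 0.01, 0, 0, 0, 1, 0, -0.002, 0.01, 0, 0, 0, 1, 0, 0, 0.01, 0, 0, 0, 1, 0, 0, 0, 0, 0, 0],
)

```text
clock: 2.6
tcp_pos: [0.4761, 0.0454, 0.1535]
orientation: [-0.006, -0.323, 0.947, -0.002]
wrist_force: [0.0, 0.1, 0.7]
finger_gap: 0.085
```

Run:
```python
from h import *
s=st()
plan([.479,.047,.106],218,5)
im=snap('scene','s2');cv2.imwrite('pics/s2c.png',cv2.resize(cv2.cvtColor(im,cv2.COLOR_RGB2BGR)[130:290,210:420],None,fx=3,fy=3))
```

```text
t 2.6 tcp [0.4761 0.0454 0.1535] q [-0.006 -0.323  0.947 -0.002] F [0.02 0.15 0.69] T [ 0.05  0.03 -0.01] gap 0.085
j [-0.068  0.184 -0.348  1.048 -0.009 -2.295]
total rv [-0.  -0.7 -0.4] d [ 0.0029  0.0016 -0.0475]
[-0.0008 -0.0001  0.0095] [-0.01 -0.14 -0.07]
[-0.0007 -0.0001  0.0095] [-0.01 -0.14 -0.07]
[-0.0007 -0.0001  0.0095] [-0.01 -0.14 -0.07]
[-0.0007 -0.0001  0.0095] [-0.01 -0.14 -0.07]
[-0.0007 -0.0001  0.0095] [-0.01 -0.14 -0.07]
```

View pics/s2c.png

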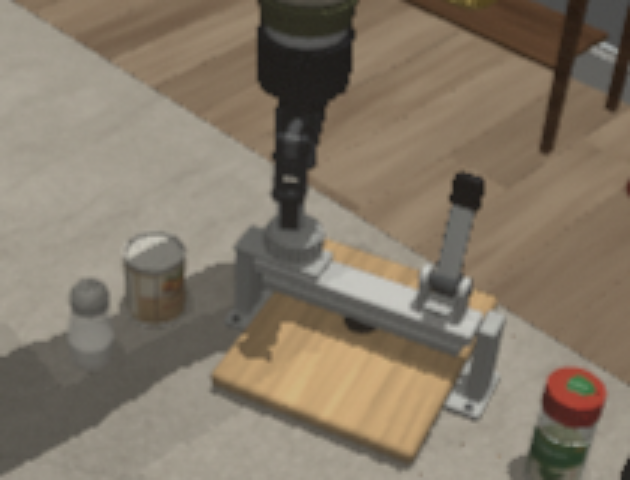

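The open gripper stands centred above the nut (nut at about (295,240) in the crop), and the lever and jar are clear. Descending and gripping next.

Call:
carry_out(
  moves=[1, -0.001, 0, 0.01, 0, 0, 0, 1, -0.001, 0, 0.01, 0, 0, 0, 1, -0.001, 0, 0.01, 0, 0, 0, 1, 0, 0, 0.01, 0, 0, 0, 1, 0, 0, 0.007, 0, 0, 0],
)

```text
clock: 3.28
tcp_pos: [0.4793, 0.0476, 0.1048]
orientation: [-0.004, -0.323, 0.946, -0.003]
wrist_force: [-0.3, 0.6, -0.4]
finger_gap: 0.0855
```

Call:
carry_out(
  moves=[-1, 0, 0, 0.001, 0, 0, 0, -1, 0, 0, 0, 0, 0, 0, -1, 0, 0, 0, 0, 0, 0, -1, 0, 0, 0, 0, 0, 0, -1, 0, 0, 0, 0, 0, 0],
  squeeze=70,
)

```text
clock: 3.9
tcp_pos: [0.4793, 0.0478, 0.1037]
orientation: [-0.004, -0.323, 0.946, -0.002]
wrist_force: [-0.3, 1.1, -2.0]
finger_gap: 0.0482
```

Run:
```python
from h import *
s=st()
```

```text
t 3.9 tcp [0.4793 0.0478 0.1037] q [-0.004 -0.323  0.946 -0.002] F [-0.3   1.09 -2.03] T [ 0.22 -0.14  0.  ] gap 0.0482
j [-0.063  0.231 -0.422  0.924 -0.008 -2.291]
```

Call:
carry_out(
  moves=[-1, 0, 0, 0, 0, 0, 8, -1, 0, 0, 0, 0, 0, 10, -1, 0, 0, 0, 0, 0, 10, -1, 0, 0, 0, 0, 0, 10, -1, 0, 0, 0, 0, 0, 10],
)

```text
clock: 4.53
tcp_pos: [0.4789, 0.0477, 0.1036]
orientation: [-0.003, 0.1, 0.995, -0.005]
wrist_force: [0.0, 0.8, -0.9]
finger_gap: 0.0481
```

Run:
```python
from h import *
s=st()
plan([.4793,.0475,.1045],218-53-50,5)
```

```text
t 4.53 tcp [0.4789 0.0477 0.1036] q [-0.003  0.1    0.995 -0.005] F [ 0.02  0.77 -0.93] T [0.19 0.06 0.62] gap 0.0481
j [-0.062  0.231 -0.422  0.924 -0.009 -1.434]
total rv [-0.7 -0.  53.6] d [ 0.0004 -0.0002  0.0009]
[-0.0001 -0.     -0.0002] [-0.13 -0.   10.71]
[-0.0001 -0.     -0.0002] [-0.13 -0.   10.71]
[-0.0001  0.     -0.0002] [-0.13 -0.   10.71]
[-0.0001  0.     -0.0002] [-0.13 -0.   10.71]
[-0.0001  0.     -0.0002] [-0.13 -0.   10.71]
```

Call:
carry_out(
  moves=[-1, 0, 0, 0, 0, 0, 10.5, -1, 0, 0, 0, 0, 0, 10.5, -1, 0, 0, 0, 0, 0, 10.5, -1, 0, 0, 0, 0, 0, 10.5, -1, 0, 0, 0, 0, 0, 10.5],
)

```text
clock: 5.15
tcp_pos: [0.4785, 0.0481, 0.1036]
orientation: [-0.001, 0.538, 0.843, -0.006]
wrist_force: [0.4, -0.9, -0.3]
finger_gap: 0.0483
```

Call:
carry_out(
  moves=[-1, 0, 0, 0, 0, 0, 10, -1, 0, 0, 0, 0, 0, 2, -1, 0, 0, 0, 0, 0, 0, -0.2, 0, 0, 0, 0, 0, 0, 1, 0, 0, 0, 0, 0, 0],
)

```text
clock: 5.78
tcp_pos: [0.4785, 0.048, 0.1036]
orientation: [-0.001, 0.626, 0.78, -0.006]
wrist_force: [-0.6, 0.0, -1.1]
finger_gap: 0.065
```

Run:
```python
from h import *
s=st();q=s['orientation'];print(2*np.degrees(np.arctan2(q[2],q[1])))
```

```text
t 5.78 tcp [0.4785 0.048  0.1036] q [-0.001  0.626  0.78  -0.006] F [-0.59  0.03 -1.07] T [-0.   -0.02  0.03] gap 0.065
j [-0.062  0.231 -0.422  0.926 -0.008 -0.281]
102.55577397722269
```

Call:
carry_out(
  moves=[1, 0, 0, -0.02, 0, 0, 0, 1, 0, 0, -0.05, 0, 0, 0, 0, 0, 0, -0.05, 0, 0, 0, -1, 0, 0, -0.03, 0, 0, -4, -1, 0, 0, 0, 0, 0, -3],
)

```text
clock: 6.4
tcp_pos: [0.4796, 0.0486, 0.2587]
orientation: [-0.0, 0.575, 0.818, -0.007]
wrist_force: [-0.1, 0.6, -0.6]
finger_gap: 0.0321
```

```bash
cat >> h.py <<'E'
EX=np.array([np.cos(np.radians(19.4)),np.sin(np.radians(19.4)),0]);EY=np.array([-EX[1],EX[0],0])
C=np.array([.5025,-.0185,0]);PIV=C-.07*EY+[0,0,.1076]
def tcp_at(a,r=.085,t=.006,back=0,c=.011):
    P=PIV+r*(np.sin(a)*EX+[0,0,np.cos(a)])+(t+back)*(-np.cos(a)*EX+np.array([0,0,np.sin(a)]))
    return P-c*EX+[0,0,.011]
def angle(r=.085,t=.006,c=.011):
    p=np.array(env.get_state()['tcp_pos'])+c*EX-[0,0,.011]-PIV; x,z=p@EX,p[2]
    L=np.hypot(x,z);return np.arctan2(x,z)+np.arcsin(t/L),np.sqrt(L*L-t*t)
E
python3 - <<'E'
from h import *
s=st();print(env.tip_reach, PIV, tcp_at(0,back=.04))
plan(tcp_at(0,back=.04)*[1,1,0]+[0,0,.23],109.4,5)
E
```

```text
t 6.4 tcp [0.4796 0.0486 0.2587] q [-0.     0.575  0.818 -0.007] F [-0.08  0.56 -0.59] T [ 0.02  0.01 -0.01] gap 0.0321
j [-0.059  0.136 -0.142  1.301 -0.011 -0.405]
0.011 [ 0.52575128 -0.08452559  0.1076    ] [ 0.47198759 -0.10345877  0.2036    ]
total rv [-0.6  0.4  0.4] d [-0.0076 -0.152  -0.0287]
[-0.028  -0.0117  0.0061] [-0.13  0.08  0.08]
[-0.0281 -0.0117  0.006 ] [-0.13  0.08  0.08]
[-0.0281 -0.0116  0.006 ] [-0.13  0.08  0.08]
[-0.0281 -0.0116  0.0059] [-0.13  0.08  0.08]
[-0.0281 -0.0116  0.0058] [-0.13  0.08  0.08]
```

Call:
carry_out(
  moves=[-1, -0.03, -0.015, 0.006, 0, 0, 0, -1, -0.03, -0.015, 0.006, 0, 0, 0, -1, -0.03, -0.013, 0.006, 0, 0, 0, -1, -0.03, -0.012, 0.006, 0, 0, 0, -1, -0.022, -0.008, 0.006, -0.5, 0.4, 0.4],
)

```text
clock: 7.02
tcp_pos: [0.47, -0.1103, 0.2329]
orientation: [0.003, 0.575, 0.818, -0.001]
wrist_force: [-0.0, 0.2, 0.3]
finger_gap: -0.0001
```

Run:
```python
from h import *
s=st()
plan(tcp_at(0,back=.03),109.4,5)
im=snap('scene','s3');a=cv2.cvtColor(im,cv2.COLOR_RGB2BGR)[150:290,250:420]
im=snap('top','t3');b=cv2.cvtColor(im,cv2.COLOR_RGB2BGR)[110:250,240:410]
cv2.imwrite('pics/c3.png',cv2.resize(np.vstack([a,b]) if 0 else np.hstack([a,b]),None,fx=2.35,fy=2.35,interpolation=cv2.INTER_CUBIC))
print(proj('top',PIV+[0,0,.1]),proj('scene',PIV+[0,0,.1]),proj('scene',PIV))
```

```text
t 7.03 tcp [ 0.47   -0.1103  0.2329] q [ 0.003  0.575  0.818 -0.001] F [-0.02  0.18  0.27] T [0.   0.03 0.03] gap -0.0001
j [-0.395  0.134 -0.207  1.224 -0.003 -0.74 ]
total rv [0.1 0.4 0.4] d [ 0.0114  0.0102 -0.0293]
[0.0012 0.0028 0.0059] [0.02 0.07 0.08]
[0.0012 0.0028 0.0059] [0.02 0.07 0.08]
[0.0012 0.0028 0.0059] [0.02 0.07 0.08]
[0.0012 0.0028 0.0059] [0.02 0.07 0.08]
[0.0012 0.0028 0.0059] [0.02 0.07 0.08]
(np.float64(364.21013396170304), np.float64(151.3275625488631)) (np.float64(363.1543405210586), np.float64(193.7748599231073)) (np.float64(357.9055087718853), np.float64(225.49522570751483))
```

View pics/c3.png

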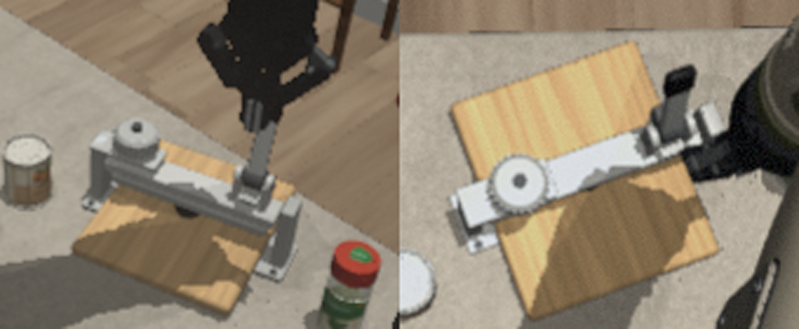

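The lever leans about 0.2 rad (tip at top-image pixel (359,141), against (364,151) if upright). The shut fingers are behind it and clear of the jar. Next: lower the tool and come up to the lever.

Call:
carry_out(
  moves=[-1, 0.002, 0.003, 0.008, 0, 0.4, 0.4, -1, 0.002, 0.004, 0.008, 0, 0, 0, -1, 0.001, 0.005, 0.007, 0, 0, 0, -1, 0, 0.006, 0.005, 0, 0, 0, -1, 0, 0.006, 0.002, 0, 0, 0],
)

```text
clock: 7.75
tcp_pos: [0.4921, -0.0951, 0.2007]
orientation: [-0.0, 0.578, 0.816, 0.001]
wrist_force: [-0.7, 0.8, 0.4]
finger_gap: -0.0002
```

Run:
```python
from h import *
s=st();print(angle(),'lat',(np.array(s['tcp_pos'])-PIV)@EY)
A=[.05,.13,.2,.27,.34]
path([tcp_at(a) for a in A],[[0,0,0]]*5)
```

```text
t 7.75 tcp [ 0.4921 -0.0951  0.2007] q [-0.     0.578  0.816  0.001] F [-0.71  0.8   0.36] T [ 0.01  0.02 -0.03] gap -0.0002
j [-0.352  0.188 -0.222  1.161  0.002 -0.691]
(np.float64(-0.21771463182077108), np.float64(0.08536413797474746)) lat 0.001213296488745161
[-0.0012  0.0226 -0.0031] [0 0 0]
[0.     0.0068 0.0001] [0 0 0]
[0.     0.0059 0.0006] [0 0 0]
[-0.      0.0059  0.001 ] [0 0 0]
[-0.      0.0058  0.0014] [0 0 0]
```

Call:
carry_out(
  moves=[-1, -0.001, 0.014, -0.003, 0, 0, 0, -1, 0, 0.009, 0, 0, 0, 0, -1, 0, 0.007, 0, 0, 0, 0, -1, 0, 0.006, 0.001, 0, 0, 0, -1, 0, 0.006, 0.001, 0, 0, 0],
)

```text
clock: 8.38
tcp_pos: [0.5354, -0.0812, 0.2021]
orientation: [0.0, 0.578, 0.816, 0.001]
wrist_force: [-2.0, -0.4, -0.3]
finger_gap: 0.0001
```

```bash
cat >> h.py <<'E'
def feel(n=6):
    F=[]
    for i in range(n): env.read_camera('top');s=env.get_state();F.append(s['wrist_force'])
    F=np.mean(F,0);a,r=angle();nx=-np.array([np.cos(a)*EX[0],np.cos(a)*EX[1],-np.sin(a)])
    print('t',round(s['clock'],2),'a %.3f r %.4f'%(a,r),'Fn %.2f'%(F@nx),'Fex %.2f Fz %.2f Fey %.2f'%(F@EX,F[2],F@EY),'lat %.4f'%((np.array(s['tcp_pos'])-PIV)@EY))
def arc(A,r=.085,t=.006):
    path([tcp_at(a,r,t) for a in A],[[0,0,0]]*len(A))
E
python3 - <<'E'
from h import *
feel();arc([.33,.39,.45,.51,.57]);
E
```

```text
t 8.68 a 0.317 r 0.0862 Fn 0.01 Fex 0.01 Fz 0.04 Fey -0.31 lat -0.0000
[0.     0.0007 0.0014] [0 0 0]
[-0.      0.0049  0.0015] [0 0 0]
[-0.      0.0048  0.0018] [0 0 0]
[-0.      0.0047  0.002 ] [0 0 0]
[-0.      0.0046  0.0023] [0 0 0]
```

Call:
carry_out(
  moves=[-1, 0, 0.005, 0.001, 0, 0, 0, -1, 0, 0.005, 0.002, 0, 0, 0, -1, 0, 0.005, 0.002, 0, 0, 0, -1, 0, 0.004, 0.002, 0, 0, 0, -1, 0, 0, 0, 0, 0, 0],
)

```text
clock: 9.3
tcp_pos: [0.5541, -0.0747, 0.195]
orientation: [0.0, 0.578, 0.816, 0.001]
wrist_force: [-0.7, -0.5, 0.6]
finger_gap: -0.0001
```

Run:
```python
from h import *
feel();a=angle()[0];arc([a+.05*i for i in range(1,6)]);
```

```text
t 9.6 a 0.555 r 0.0866 Fn -0.46 Fex 0.34 Fz -0.33 Fey 0.03 lat -0.0001
[0.0001 0.0029 0.0034] [0 0 0]
[0.     0.0036 0.0023] [0 0 0]
[0.     0.0035 0.0024] [0 0 0]
[0.     0.0034 0.0026] [0 0 0]
[0.     0.0032 0.0028] [0 0 0]
```

Call:
carry_out(
  moves=[-1, 0, 0.004, 0.003, 0, 0, 0, -1, 0, 0.003, 0.003, 0, 0, 0, -1, 0, 0.003, 0.003, 0, 0, 0, -1, 0, 0, 0, 0, 0, 0, -1, 0, 0, 0, 0, 0, 0],
)

```text
clock: 10.22
tcp_pos: [0.564, -0.0713, 0.186]
orientation: [0.001, 0.578, 0.816, 0.001]
wrist_force: [0.0, -0.2, 1.5]
finger_gap: -0.0001
```

Run:
```python
from h import *
feel(10);a=angle()[0];arc([a+.05*i for i in range(1,6)]);
```

```text
t 10.72 a 0.721 r 0.0848 Fn 0.08 Fex 0.04 Fz 0.16 Fey -0.19 lat -0.0004
[0.0004 0.0035 0.0025] [0 0 0]
[0.     0.0032 0.0028] [0 0 0]
[0.    0.003 0.003] [0 0 0]
[0.     0.0029 0.0031] [0 0 0]
[0.     0.0027 0.0033] [0 0 0]
```

Call:
carry_out(
  moves=[-1, 0, 0.003, 0.003, 0, 0, 0, -1, 0, 0.003, 0.003, 0, 0, 0, -1, 0, 0, 0, 0, 0, 0, -1, 0, 0, 0, 0, 0, 0, -1, 0, 0, 0, 0, 0, 0],
)

```text
clock: 11.35
tcp_pos: [0.5704, -0.0693, 0.1805]
orientation: [0.001, 0.578, 0.816, 0.001]
wrist_force: [-0.4, -0.5, 1.1]
finger_gap: 0.0004
```

Run:
```python
from h import *
feel(10);a=angle()[0];arc([a+.05*i for i in range(1,6)]);
```

```text
t 11.85 a 0.825 r 0.0847 Fn 1.40 Fex -0.20 Fz 1.72 Fey -0.07 lat -0.0005
[0.0005 0.0033 0.0028] [0 0 0]
[0.     0.0029 0.0032] [0 0 0]
[0.     0.0027 0.0033] [0 0 0]
[0.     0.0025 0.0034] [0 0 0]
[0.     0.0024 0.0035] [0 0 0]
```

Call:
carry_out(
  moves=[-1, 0, 0.003, 0.003, 0, 0, 0, -1, 0, 0, 0, 0, 0, 0, -1, 0, 0, 0, 0, 0, 0, -1, 0, 0, 0, 0, 0, 0, -1, 0, 0, 0, 0, 0, 0],
)

```text
clock: 12.48
tcp_pos: [0.5732, -0.0684, 0.1776]
orientation: [0.001, 0.578, 0.816, 0.001]
wrist_force: [-1.8, 0.1, 3.2]
finger_gap: -0.0002
```

Run:
```python
from h import *
feel(10);a=angle()[0];arc([a+.05*i for i in range(1,6)]);
```

```text
t 12.97 a 0.874 r 0.0848 Fn 2.91 Fex -1.16 Fz 2.83 Fey 0.14 lat -0.0005
[0.0005 0.003  0.003 ] [0 0 0]
[0.     0.0027 0.0033] [0 0 0]
[0.     0.0025 0.0034] [0 0 0]
[0.     0.0024 0.0035] [0 0 0]
[0.     0.0022 0.0037] [0 0 0]
```

Call:
carry_out(
  moves=[-1, 0, 0.003, 0.003, 0, 0, 0, -1, 0, 0.001, 0.002, 0, 0, 0, -1, 0, 0, 0, 0, 0, 0, -1, 0, 0, 0, 0, 0, 0, -1, 0, 0, 0, 0, 0, 0],
)

```text
clock: 13.6
tcp_pos: [0.5775, -0.0669, 0.1729]
orientation: [0.002, 0.578, 0.816, 0.001]
wrist_force: [-2.7, -0.3, 5.5]
finger_gap: -0.0001
```

Run:
```python
from h import *
feel(10);a=angle()[0];arc([a+.1*i for i in range(1,6)]);
im=snap('scene','s4');a=cv2.cvtColor(im,cv2.COLOR_RGB2BGR)[170:270,310:420]
cv2.imwrite('pics/c4.png',cv2.resize(a,None,fx=6,fy=6,interpolation=cv2.INTER_CUBIC))
for a in(.7,.8,.9,1.,1.1):
  d=np.sin(a)*EX+np.array([0,0,np.cos(a)])
  for L in (.07,.1): print(a,L,(np.array(proj('scene',PIV+L*d))-[310,170])*6)
print((np.array(proj('scene',PIV))-[310,170])*6)
```

```text
t 14.1 a 0.950 r 0.0850 Fn 4.88 Fex -2.26 Fz 4.39 Fey 0.41 lat -0.0006
[0.0006 0.0051 0.0068] [0 0 0]
[0.     0.0044 0.0073] [0 0 0]
[0.     0.0036 0.0077] [0 0 0]
[0.     0.0028 0.008 ] [0 0 0]
[0.     0.002  0.0083] [0 0 0]
0.7 0.07 [340.21594291 173.96349865]
0.7 0.1 [362.92479612 105.59306132]
0.8 0.07 [342.63401216 176.32934275]
0.8 0.1 [366.15719944 109.61486836]
0.9 0.07 [344.47452596 180.21206132]
0.9 0.1 [368.55429114 115.75853085]
1.0 0.07 [345.73097134 185.54454097]
1.0 0.1 [370.11636538 123.90679234]
1.1 0.07 [346.40259816 192.24860594]
1.1 0.1 [370.85152393 133.93008228]
[287.43305263 332.97135425]
```

View pics/c4.png

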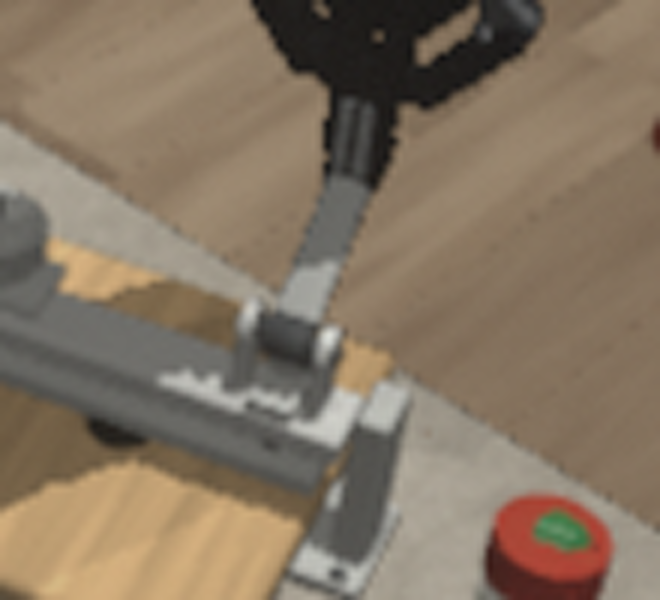

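The force rises as 1.4, 2.9 and 4.9 N at 0.825, 0.874 and 0.95 rad, about 2.8 N per 0.1 rad. The first resistance is therefore near 0.78 rad, and the picture agrees: pivot at (290,335) in the crop against a predicted (287,333). The nut is right as it stands, so I press the lever over.

Call:
carry_out(
  moves=[-1, 0, 0.005, 0.007, 0, 0, 0, -1, 0, 0.004, 0.0075, 0, 0, 0, -1, 0, 0.004, 0.008, 0, 0, 0, -1, 0, 0.003, 0.008, 0, 0, 0, -1, 0, 0.002, 0.008, 0, 0, 0],
)

```text
clock: 14.78
tcp_pos: [0.5951, -0.0609, 0.1349]
orientation: [0.002, 0.578, 0.816, 0.001]
wrist_force: [-1.4, -1.4, 2.8]
finger_gap: 0.0005
```

Run:
```python
from h import *
feel(5);a=angle()[0];arc([a+.05*i for i in range(1,6)])
```

```text
t 15.03 a 1.447 r 0.0858 Fn -0.07 Fex -0.09 Fz -0.08 Fey -0.18 lat -0.0007
[ 0.0007 -0.0001  0.0043] [0 0 0]
[0.     0.0005 0.0042] [0 0 0]
[0.     0.0003 0.0043] [0 0 0]
[0.     0.0001 0.0043] [0 0 0]
[ 0.     -0.0002  0.0043] [0 0 0]
```

Call:
carry_out(
  moves=[-1, 0, 0, 0.004, 0, 0, 0, -1, 0, 0, 0.004, 0, 0, 0, -1, 0, 0, 0.003, 0, 0, 0, -1, 0, 0, 0, 0, 0, 0, -1, 0, 0, 0, 0, 0, 0],
)

```text
clock: 15.65
tcp_pos: [0.5959, -0.0609, 0.1251]
orientation: [0.003, 0.578, 0.816, 0.002]
wrist_force: [-0.7, 0.4, 1.2]
finger_gap: -0.0
```

Run:
```python
from h import *
feel(5);st()
```

```text
t 15.9 a 1.565 r 0.0851 Fn 3.00 Fex -0.78 Fz 2.99 Fey 0.39 lat -0.0010
t 15.9 tcp [ 0.596  -0.0609  0.1251] q [0.003 0.578 0.816 0.002] F [-1.65 -0.05  2.48] T [0.05 0.18 0.01] gap -0.0001
j [-2.360e-01  4.100e-01 -1.060e-01  1.046e+00  1.000e-03 -5.740e-01]
```

Call:
carry_out(
  moves=[-1, 0, 0, 0.002, 0, 0, 0, -1, 0, 0, 0, 0, 0, 0, -1, 0, 0, -0.02, 0, 0, 0, -1, 0, 0, -0.05, 0, 0, 0, -1, 0, 0, -0.05, 0, 0, 0],
)

```text
clock: 16.52
tcp_pos: [0.5922, -0.0603, 0.2416]
orientation: [-0.001, 0.578, 0.816, 0.0]
wrist_force: [1.4, -0.4, 0.6]
finger_gap: 0.0005
```

Call:
carry_out(
  moves=[-1, 0, -0.04, -0.02, 0, 0, 0, -1, 0, -0.04, 0, 0, 0, 0, -1, 0, -0.03, 0, 0, 0, 0, -1, 0, 0, 0, 0, 0, 0, -1, 0, 0, 0, 0, 0, 0],
)

```text
clock: 17.15
tcp_pos: [0.4898, -0.0987, 0.2653]
orientation: [0.004, 0.578, 0.816, 0.002]
wrist_force: [-0.7, -1.3, 0.1]
finger_gap: 0.0002
```

Run:
```python
from h import *
st();im=snap('scene','s5');a=cv2.cvtColor(im,cv2.COLOR_RGB2BGR)[150:300,210:420]
cv2.imwrite('pics/c5.png',cv2.resize(a,None,fx=3.5,fy=3.5,interpolation=cv2.INTER_CUBIC))
```

```text
t 17.15 tcp [ 0.4898 -0.0987  0.2653] q [0.004 0.578 0.816 0.002] F [-0.68 -1.28  0.1 ] T [-0.02  0.05  0.03] gap 0.0002
j [-3.600e-01  1.540e-01 -1.040e-01  1.305e+00  1.000e-03 -6.980e-01]
```

View pics/c5.png

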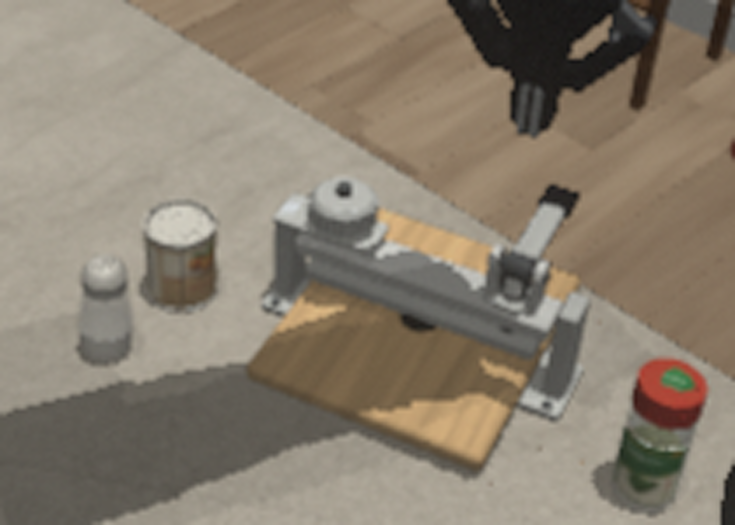

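The lever lies level (grip at (560,200) in the crop), the gripper is clear of the clamp, and the tin, mill and jar stand where they were. Handing in.

```bash
python3 -c "
from h import *
print(env.hand_in())"
```

```text
the job is handed in; nothing more can be done
None
```

I clamped the board and handed the job in at about 17 s of the 72 s allowed; no verdict was reported.

- **Nut:** I gripped it and turned it about 115° (2.0 rad) clockwise. I did this once, with no correction needed.
- **Feeling the lever:** the push was 1.4, 2.9 and 4.9 N at 0.825, 0.874 and 0.95 rad. That puts the first resistance at about 0.78 rad, against the 0.79 rad wanted.
- **Closing:** I pressed the lever over centre. The push dropped to about zero near 1.45 rad, then rose to 3 N at about 1.57 rad, where it met its stop. I then lifted the arm clear.

**Last checks:** the final picture shows the lever staying level after release, the gripper touching nothing, and the jar, tin and mill apparently where they started. No check failed. I could not read the foot's force on the board directly; I expect it to be about 90 N, from the felt resistance angle. The lever angles come from the gripper's position against a pivot located to about 2–3 mm, so they are good to roughly 0.03 rad.

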